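# Ink the dauber and mark the short-moulded housing

## Task

Take the marking dauber from its rest, dip its tip right down to the bottom of the leaning ink pot, then dab it gently on the middle of the top of the one housing in the tray that came out of the mould with a post missing. Hang the dauber back upright in its rest by its collar and let go; leave the housings in their nests, do not touch the good ones with the dauber, press gently throughout, and leave everything else where it is.

Things in the scene. Friction and masses are not known exactly. Their poses are not given: they have to be found in the camera images.
- dauber: marking dauber, a rigid round hand tool, hanging tip down in the rest at the start; 0.06 to 0.13 kg. Origin at the end of its tip, +z along its axis to the handle. From the tip up: rounded grey felt tip 10 mm across (z 0 to 17 mm), steel shaft 9 mm across (to z 95), steel collar 30 mm across (z 95 to 101), round black handle 20 mm across (z 101 to 175)
- dauber_tip (a point): the end of the dauber's tip (same point as its origin)
- dauber_collar (a point): centre of the underside of the dauber's collar, on its axis, 95 mm from the tip
- rest: fixed rest: base 100 x 90 x 10 mm, a 120 mm tall post at its +x side and two level prongs, 14 mm wide, 8 thick, top at z 120 mm, that run from the post towards -x. The slot between them is 16 mm wide, from x = +20 (closed) to x = -25 mm (open end); the shaft enters level from there or from above, the collar sits on the prongs. Origin: centre of the underside, below the hanging dauber
- fork (a point): point on the slot's centre line at the level of the prongs' top, 120 mm above the bench, where the collar's underside centre hangs at the start
- cradle: fixed sloping cradle that carries the ink pot, base 130 x 80 x 10 mm with two 60 mm tall cheeks, 62 mm over their outsides; the pot leans out of it towards the cradle's -x. Origin at the centre of the underside
- pot: ink pot: narrow steel pot, empty, fixed in the cradle and leaning 40 degrees from vertical. 36 mm outside, 28 mm inside diameter, 70 mm long, inner floor 6 mm above its underside, so 64 mm deep. Origin at the centre of its underside, +z along its axis out of the mouth
- pot_mouth (a point): centre of the pot's mouth, at the rim (same axes as the pot)
- pot_floor (a point): centre of the pot's inner floor (same axes as the pot)
- tray: grey inspection tray, fixed, 92 x 222 x 14 mm with a 5 mm floor and three nests side by side along its y, 72 mm apart. Origin at the centre of the underside
- short_part: badly moulded housing: loose cream plastic block 70 x 56 x 20 mm in one of the nests, long side along its x, with only ONE round post (20 mm across, 22 tall, at x = -24 mm) on top; the second, at x = +24 mm, is missing. Two ribs 10 mm tall at the middle of its long edges (y = +-24 mm). About 0.06 kg. Origin at the centre of the underside
- mark_pad (a point): the middle of the flat top face of the badly moulded housing, 20 mm above its underside, 25 mm above the bench; free flat area about 28 mm wide between post places
- part_a: good housing, the same cream block with BOTH round posts (x = +-24 mm), in another nest. Origin at the centre of the underside
- part_b: good housing, like part_a, in the remaining nest. Origin at the centre of the underside
- jar: bystander: closed white screw-top jar with a steel cap, 52 mm across, 75 mm tall; loose, to be left alone
- cup: bystander: open empty steel cup standing upright, 68 mm across its rim, 80 mm tall; not the ink pot; loose, to be left alone
- screwdriver: bystander: screwdriver lying on the bench; loose, to be left alone
- spatula: bystander: spatula lying on the bench; loose, to be left alone
- gauge: bystander: upright steel plug gauge, 30 mm across, 60 mm tall; loose, to be left alone
- tape: bystander: roll of tape lying flat, 64 mm across, 25 mm tall; loose, to be left alone
- can: bystander: upright can, 66 mm across, 130 mm tall; loose, to be left alone
Mind the look-alikes: they are no part of the job. What is shaped like the short_part but blue or yellow is not meant.

How it is judged:
By the outcome, as a careful person would: the job done as asked, in the order asked, and still so for the second after the job is handed in, with the robot touching nothing.
It also fails if it takes over 64 s, if anything falls off the work surface, if the arm or the gripper's body presses on something with over 40 N, if the wrist force passes 120 N, or if a joint passes its speed limit or range.

## Robot

A 6-joint arm with a two-finger parallel gripper is mounted at the origin on the work surface. World frame = base frame: x ahead of the robot, y to its left, z up, the work surface at z = 0. Lengths are in m, angles in degrees, forces in N, time in s.
With the tool pointing down it reaches from about 0.3 to 1 m from the base axis. Payload 5.1 kg.
Tool frame: the origin (TCP) lies between the finger pads; the fingertips stand 19 mm ahead of it and the grasp point (between the pads) is the TCP; z points along the fingers, y is the line along which they close (so a half turn about z gives the same grasp; the last joint's range is limited). The gripper opens to 95 mm and grips with 3 to 60 N. Pads are 20 mm wide; open, the fingers measure 119 mm over their backs; the gripper's body (75 mm by 180 mm) begins 59 mm behind the grasp point.
Start: joints at [-78.759, 7.093, 94.555, -0, 78.352, -4.733], TCP at [0.179, -0.625, 0.234] pointing down, gripper open.
Joint ranges: [-149.61, 149.61], [-58.7, 133.49], [1.44, 155.28], [-77.14, 257.14], [18.33, 153.61], [-166.67, 166.67]. Speed limits (degrees/s): [147.25, 147.25, 180, 180, 180, 180].

## Interface

Orientations are given as a 3x3 rotation matrix whose columns are the frame's x, y, z axes.
In Python, from plant import ctrl gives the robot as it stands.
- The arm moves only by the tool servo_tool, never from a script. Its arguments are lists of equal length, an entry for each row: "hand": the finger opening in mm, from 0 to 95.1; "dp": the shift along the tool's x, y, z in mm, a list of three; "delta_rot": the turn, a rotation vector about the tool's x, y, z in rad, a list of three. In form: {"hand": [hand, ...], "dp": [[x, y, z], ...], "delta_rot": [[rx, ry, rz], ...]}. A call has 1 to 8 rows; each row shifts and turns the commanded pose from where the row before left it, along the tool's axes as they then stand; what a row does not reach is not made up. A row lasts 1/8 s, in which the tool goes at most 62.5 mm and 10.7 degrees, less where a joint would pass 70% of its speed; a pose out of reach is approached as far as the arm can. A call is refused whole if a number of a shift passes 62.5 or a number of a turn 0.188, either way. A call with a gripper value outside its range is refused whole. The fingers move at their own pace and stop on an object; "force" is the grip in N (left out, the last holds). Time passes only in rows, so rows that do not move let the fingers close. It gives the time, the measured TCP pose, the force, the opening and the grip force at its end, in the units of the state.
- ctrl.observe(): the state, without advancing time (a new reading comes with each control period).
- ctrl.read_camera(name): name is "scene" or "top"; returns the picture (384x512x3 uint8, red, green, blue); there is no depth.
- ctrl.camera_params(name): a dict with "camera_matrix" (3x3 intrinsics, pixels), "eye" and "orientation" of the camera in the world. Camera axes: x right, y up, looking along -z (the intrinsics and any distortion apply to the point x, -y, -z); pixel columns grow to the right and rows downward; lengths in m; the calibration is good to about 2 mm. A picture is of the moment at which its call begins. camera_params takes no time and is no camera call.
- ctrl.close_job(): hands the job in; it is judged then, once.
The state is a dict: "time": time; "joints": joint angles; "joint_vel": joint speeds; "joint_efforts": joint torques, N m; "ee_pos": TCP position; "tool_rot": TCP orientation; "force": force on the tool from outside, world axes, zero at the start; "moment": the same for the moment, N m; "finger_gap": opening from 0.0 (shut) to 1.0 (fully open); "finger_force": force on a finger pad.
Only numpy, scipy, OpenCV 4.12 (cv2) and the standard library are available. Lean on these libraries where they do the work, as an engineer would, in place of code of your own. Each camera call takes 0.05 s, during which the arm holds its last target. There are 200 camera calls.

## Working session

There is one attempt and no reset: what is moved stays moved. The work goes in short steps, Python scripts to look and compute and a tool call to move; the robot and the scene stay as the last step left them, time stands still between calls to the robot, and variables do not carry over. Pictures are saved under pics/ and viewed, at most 10 in all, crops included, and the job is handed in when it is done.

Besides the shell and the picture viewer there is one more tool, called after "Request:" by a JSON object that holds its "fn" and its "kwargs". servo_tool: Moves the arm, as the interface text tells. Its arguments: {"type":"object","properties":{"hand":{"type":"array"},"dp":{"type":"array"},"delta_rot":{"type":"array"},"force":{"type":"number"}},"required":["hand","dp","delta_rot"]}

```bash
mkdir -p pics
python3 - <<'E'
from plant import ctrl
import cv2
for n in("scene","top"):
    im=ctrl.read_camera(n); cv2.imwrite(f"pics/{n}0.png",im[:,:,::-1])
    p=ctrl.camera_params(n); print(n,p)
print(ctrl.observe())
E
```

```text
scene {'camera_matrix': array([[457.15448066,   0.        , 253.08603214],
       [  0.        , 457.15448066, 180.24584812],
       [  0.        ,   0.        ,   1.        ]]), 'eye': array([ 1.06503018, -0.54681412,  0.93667465]), 'orientation': array([[ 0.7835967 , -0.4545238 ,  0.42353786],
       [ 0.62121789,  0.56441937, -0.54361669],
       [ 0.00803375,  0.68908554,  0.72463548]])}
top {'camera_matrix': array([[444.99915616,   0.        , 252.02824819],
       [  0.        , 444.99915616, 196.20353278],
       [  0.        ,   0.        ,   1.        ]]), 'eye': array([0.48967785, 0.05276862, 1.27947604]), 'orientation': array([[ 0.01434283,  0.9952133 , -0.09666839],
       [-0.99987529,  0.01363628, -0.00796569],
       [-0.00660937,  0.09677059,  0.99528477]])}
{'time': 0.1, 'joints': array([-7.87611051e+01,  7.12907151e+00,  9.46253427e+01,  3.50284054e-04,
        7.83529093e+01, -4.73410437e+00]), 'joint_vel': array([ 0.01980756, -0.13639178, -0.25803516, -0.04324567, -0.00329093,
       -0.09252388]), 'joint_efforts': array([ 4.43010404e-04, -4.18880153e+01, -3.61096466e+01,  7.77779217e-02,
        4.61914460e-02, -5.84558757e-05]), 'ee_pos': array([ 0.17872074, -0.62437993,  0.23252715]), 'tool_rot': array([[ 9.61391854e-01,  2.75182802e-01, -3.59204216e-04],
       [ 2.75182990e-01, -9.61390109e-01,  1.83839458e-03],
       [ 1.60559191e-04, -1.86626446e-03, -9.99998246e-01]]), 'force': array([-0.14029665,  0.59170106, -0.20827178]), 'moment': array([ 0.01733396,  0.0231884 , -0.05193025]), 'finger_force': 0.0, 'finger_gap': 0.997998849267249}
```

View pics/scene0.png

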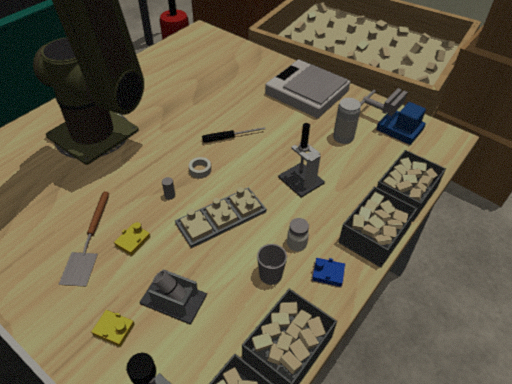

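View pics/top0.png

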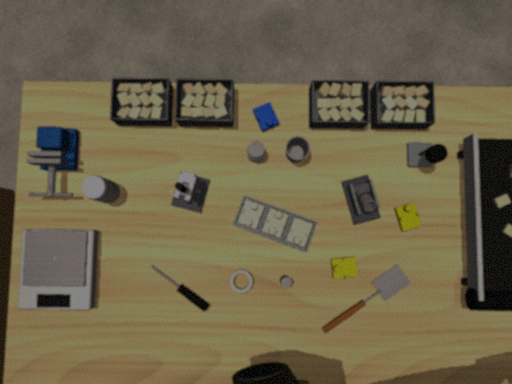

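The scene view shows the rest with the black-handled dauber at (305,140), and the tray at (220,215). The leaning pot in its cradle is at (175,292). In the top view these are at (188,190), (275,223) and (362,198).

Possible mix-ups:
- **Dauber:** the black-knobbed device at top (432,153).
- **Pot:** the cup at top (297,150).
- **Short part:** the blue one at (266,117), the yellow ones at (407,217) and (345,267), and the good housings in the tray.

I'll check these in one close mosaic.

```bash
cat > h.py <<'E'
import numpy as np, cv2
from plant import ctrl
P={n:ctrl.camera_params(n) for n in("scene","top")}
def ray(n,u,v):
    p=P[n]; d=np.linalg.inv(p["camera_matrix"])@[u,v,1.]
    return p["eye"],p["orientation"]@(d*[1,-1,-1])
def onz(n,u,v,z):
    e,d=ray(n,u,v); return e+d*(z-e[2])/d[2]
def proj(n,X):
    p=P[n]; c=p["orientation"].T@(np.asarray(X,float)-p["eye"])*[1,-1,-1]
    q=p["camera_matrix"]@c; return q[:2]/q[2]
def tri(a,b):
    (e1,d1),(e2,d2)=ray("scene",*a),ray("top",*b)
    s=np.linalg.lstsq(np.c_[d1,-d2],e2-e1,rcond=None)[0]
    A,B=e1+s[0]*d1,e2+s[1]*d2; return (A+B)/2,np.linalg.norm(A-B)
E
python3 - <<'E'
import cv2,numpy as np
s=cv2.imread('pics/scene0.png');t=cv2.imread('pics/top0.png')
def c(im,x,y,w,h): return cv2.resize(im[y:y+h,x:x+w],(400,300),interpolation=cv2.INTER_CUBIC)
m=np.vstack([np.hstack([c(t,230,190,92,69),c(s,172,180,100,75)]),np.hstack([c(t,160,160,72,54),c(s,260,115,108,81)])])
cv2.imwrite('pics/m1.png',cv2.convertScaleAbs(m,alpha=1.5))
m=np.hstack([c(t,330,165,72,54),c(s,130,260,88,66)])
cv2.imwrite('pics/m2.png',cv2.convertScaleAbs(m,alpha=1.7))
E
```

```text
(no output)
```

View pics/m1.png

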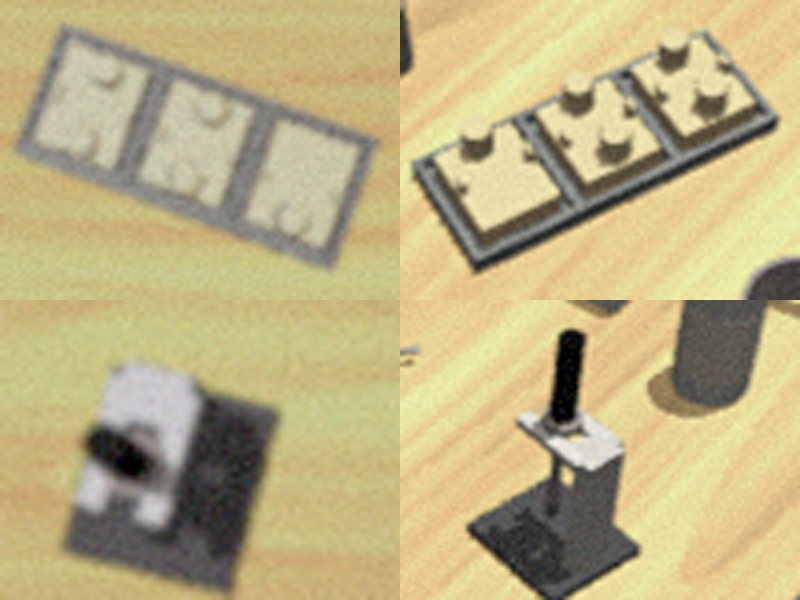

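View pics/m2.png

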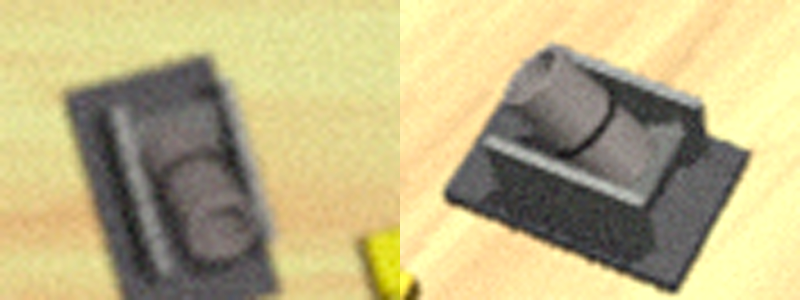

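The short part is the housing in the end nest on the -y side, at top (300,230), with one post on the robot side. The dauber hangs tip down in the rest. The pot leans towards the lower side of the top image, with its mouth near (370,205). Next I measure.

```bash
cat > meas.py <<'E'
from h import *
S=cv2.imread('pics/scene0.png');T=cv2.imread('pics/top0.png')
def blob(im,box,f):
    x,y,w,h=box; c=im[y:y+h,x:x+w]; c=cv2.resize(c,None,fx=4,fy=4,interpolation=cv2.INTER_CUBIC)
    m=f(c.astype(int)).astype(np.uint8)*255
    cs=cv2.findContours(m,0,2)[0]; k=max(cs,key=cv2.contourArea)
    return k,lambda p:(np.asarray(p,float)+.5)/4-.5+[x,y]
sat=lambda c:c.max(2)-c.min(2)
# handles
black=lambda c:c.max(2)<30
for n,im,b in(("scene",S,(288,115,36,45)),("top",T,(170,170,30,35))):
    k,f=blob(im,b,black); r=cv2.minAreaRect(k); print(n,"handle",f(cv2.boxPoints(r)).round(1).tolist(),cv2.contourArea(k)/16)
# tray & cradle base in top, bases
for nm,b,z in(("tray",(228,190,95,65),.014),("cradle",(335,168,55,60),.010),("rest",(165,165,50,52),.010)):
    k,f=blob(T,b,(lambda c:sat(c)<28) if nm=="tray" else (lambda c:sat(c)<22))
    q=f(cv2.boxPoints(cv2.minAreaRect(cv2.convexHull(k)))); W=np.array([onz("top",*p,z) for p in q])
    print(nm,q.round(1).tolist(),"\n",W.round(4).tolist(),"sides",np.linalg.norm(W-np.roll(W,1,0),axis=1).round(3),"c",W.mean(0).round(4))
mm=lambda n,x,y:(x,y)
# manual corners (crop pixels -> image)
tc=[(230+.23*a-.5,190+.23*b-.5) for a,b in[(66,25),(378,140),(333,268),(15,152)]]
W=np.array([onz("top",*p,.014) for p in tc]);print("tray manual",W.round(4).tolist(),W.mean(0))
sc=[(172+.25*(a-400)-.5,180+.25*b-.5) for a,b in[(413,162),(707,32),(777,118),(476,258)]]
W=np.array([onz("scene",*p,.014) for p in sc]);print("tray scene",W.round(4).tolist(),W.mean(0))
print("pot mouth",tri((130+.22*(538-400)-.5,260+.22*75-.5),(330+.18*221-.5,165+.18*226-.5)))
cs=[(130+.22*(a-400)-.5,260+.22*b-.5) for a,b in[(446,196),(676,291),(750,152)]]
W=np.array([onz("scene",*p,.010) for p in cs]);print("cradle scene",W.round(4).tolist(),"c",(W[0]+W[2])/2)
E
python3 meas.py
```

```text
scene handle [[300.1, 147.4], [303.1, 122.7], [309.2, 123.4], [306.1, 148.1]] 130.59375
top handle [[175.3, 185.6], [178.7, 181.7], [187.0, 189.0], [183.6, 192.9]] 43.1875
tray [[232.0, 225.0], [243.4, 194.3], [317.2, 221.7], [305.8, 252.4]] 
 [[0.5297, 0.1186, 0.014], [0.6178, 0.0876, 0.014], [0.5425, -0.1231, 0.014], [0.4555, -0.091, 0.014]] sides [0.222 0.093 0.224 0.093] c [ 0.5364 -0.002   0.014 ]
cradle [[340.8, 181.4], [369.5, 173.2], [382.0, 216.5], [353.3, 224.7]] 
 [[0.6591, -0.1915, 0.01], [0.6841, -0.2739, 0.01], [0.5601, -0.3079, 0.01], [0.5355, -0.2262, 0.01]] sides [0.128 0.086 0.129 0.085] c [ 0.6097 -0.2499  0.01  ]
rest [[170.0, 204.2], [179.7, 169.1], [210.2, 177.6], [200.5, 212.7]] 
 [[0.5867, 0.2976, 0.01], [0.6886, 0.2727, 0.01], [0.6651, 0.184, 0.01], [0.5636, 0.2095, 0.01]] sides [0.091 0.105 0.092 0.105] c [0.626  0.2409 0.01  ]
tray manual [[0.615, 0.0839, 0.014], [0.5424, -0.121, 0.014], [0.459, -0.0918, 0.014], [0.5312, 0.1159, 0.014]] [ 0.53690448 -0.00323831  0.014     ]
tray scene [[0.4566, -0.0912, 0.014], [0.5325, 0.1155, 0.014], [0.6165, 0.0845, 0.014], [0.5402, -0.1203, 0.014]] [ 0.53644056 -0.00287954  0.014     ]
pot mouth (array([ 0.58600927, -0.25370653,  0.08235047]), np.float64(5.209795750132763e-05))
cradle scene [[0.5602, -0.3044, 0.01], [0.6824, -0.27, 0.01], [0.66, -0.1937, 0.01]] c [ 0.61008185 -0.24904271  0.01      ]
```

Run:
```python
from h import *
print("handle top",tri((306.15,123.05),(177.0,183.65)),"bot",tri((303.1,147.75),(185.3,190.95)))
for z,l in((.2,"top"),(.126,"bot")): print(l,proj("scene",(.626,.241,z)),proj("top",(.626,.241,z)))
print("short top view", onz("top",299.2,232,.025))
h=np.array([-.963,-.270,0]); a=np.sin(np.radians(40))*h+np.array([0,0,np.cos(np.radians(40))])
m=np.array([.586,-.2537,.0824]); u=np.cross([0,0,1],h); v=np.cross(a,u)
out=[]
for n,b in(("top",(330,165,72,54)),("scene",(130,260,88,66))):
    im=cv2.imread(f"pics/{n}0.png"); x,y,w,hh=b; c=cv2.convertScaleAbs(cv2.resize(im[y:y+hh,x:x+w],(400,300),interpolation=cv2.INTER_CUBIC),alpha=1.8)
    s=400/w
    def dr(X,col): 
        q=np.array([(proj(n,p)-[x,y]+.5)*s for p in X]); cv2.polylines(c,[q.astype(np.int32)],True,col,1)
    th=np.linspace(0,6.28,40)
    for r in(.018,.014): dr([m+r*(np.cos(t)*u+np.sin(t)*v) for t in th],(0,0,255))
    dr([m-.07*a+.018*(np.cos(t)*u+np.sin(t)*v) for t in th],(0,255,0))
    out.append(c)
cv2.imwrite("pics/ov.png",np.hstack(out))
```

```text
handle top (array([0.62006636, 0.24265359, 0.20550765]), np.float64(0.005412584604113703)) bot (array([0.61576744, 0.23891557, 0.12089501]), np.float64(0.0054221216699490435))
top [308.6211681  125.86073128] [178.83934647 182.40288398]
bot [305.9167895  147.68695598] [183.66261719 186.01777122]
short top view [ 0.51233883 -0.07111074  0.025     ]
```

View pics/ov.png

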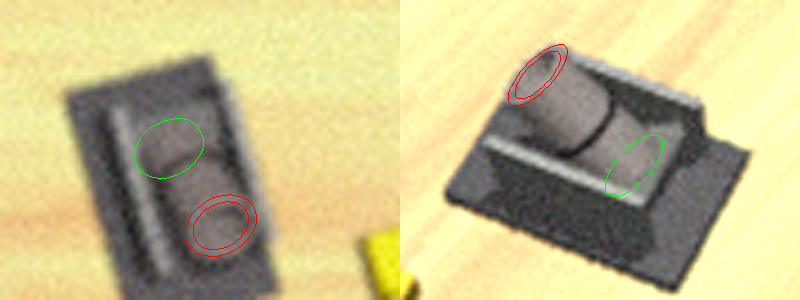

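The projected rim sits on the pot mouth in both views: mouth about (.586,-.254,.082), with the lean along the cradle axis. The handle estimate is less consistent, so I refine it with a softer mask.

Run:
```python
from h import *
for th in(30,45,60,75):
    R={}
    for n,b in(("scene",(290,115,30,36)),("top",(170,174,20,22))):
        x,y,w,h=b; im=cv2.imread(f"pics/{n}0.png")[y:y+h,x:x+w]
        c=cv2.resize(im,None,fx=4,fy=4,interpolation=cv2.INTER_CUBIC).max(2)
        k=max(cv2.findContours((c<th).astype(np.uint8),0,2)[0],key=cv2.contourArea)
        r=cv2.minAreaRect(k); M=(np.array(r[0])+.5)/4-.5+[x,y]; R[n]=M
        print(th,n,M.round(2),np.array(r[1])/4,onz(n,*M,.163).round(4))
    print(tri(R["scene"],R["top"]))
```

```text
30 scene [304.62 135.41] [ 6.07770205 24.86896515] [0.6172 0.242  0.163 ]
30 top [181.15 187.33] [11.12402439  5.1739645 ] [0.6182 0.2412 0.163 ]
(array([0.61796562, 0.24095391, 0.16415757]), np.float64(0.00024901375120539376))
45 scene [304.55 135.44] [ 6.60263062 25.32828712] [0.6172 0.2418 0.163 ]
45 top [181.23 187.49] [12.4158144   5.97364664] [0.6178 0.241  0.163 ]
(array([0.6176973 , 0.2408405 , 0.16394268]), np.float64(7.512932117118665e-06))
60 scene [304.72 135.68] [ 7.60345268 25.97504044] [0.618  0.2413 0.163 ]
60 top [181.5 187.6] [13.665205   6.8326025] [0.6175 0.2403 0.163 ]
(array([0.61787768, 0.24059087, 0.16329769]), np.float64(0.0009690398015811679))
75 scene [304.49 136.88] [ 9.03453064 28.76865959] [0.6202 0.237  0.163 ]
75 top [182.31 187.62] [15.63355732  8.48553562] [0.6175 0.2383 0.163 ]
(array([0.61829671, 0.23909908, 0.16042487]), np.float64(0.0012560188258759315))
```

Request:
{"fn": "servo_tool", "kwargs": {"hand": [60, 60, 60, 60, 60, 60, 60, 60], "dp": [[50, 0, -40], [50, -50, 0], [50, -50, 0], [50, -50, 0], [30, -60, 0], [20, -60, 0], [0, -60, 0], [0, -60, 0]], "delta_rot": [[0, 0, 0], [0, 0, 0], [0, 0, 0], [0, 0, 0], [0, 0, 0], [0, 0, 0], [0, 0, 0], [0, 0, 0]]}}

```text
time: 1.1
ee_pos: [0.2972, -0.2063, 0.2721]
tool_rot: [[0.961, 0.275, -0.0], [0.275, -0.961, 0.001], [-0.0, -0.001, -1.0]]
force: [1.2, 0.3, 0.1]
finger_gap: 0.635
finger_force: 0.0
```

Request:
{"fn": "servo_tool", "kwargs": {"hand": [60, 60, 60, 60, 60, 60, 60, 60], "dp": [[45, -35, 0], [45, -35, 0], [45, -35, 0], [45, -35, 0], [45, -35, 0], [45, -35, 0], [45, -35, 0], [45, -35, 0]], "delta_rot": [[0, 0, 0], [0, 0, 0], [0, 0, 0], [0, 0, 0], [0, 0, 0], [0, 0, 0], [0, 0, 0], [0, 0, 0]]}}

```text
time: 2.1
ee_pos: [0.5676, 0.1618, 0.2721]
tool_rot: [[0.961, 0.276, -0.001], [0.276, -0.961, -0.0], [-0.001, 0.0, -1.0]]
force: [0.0, -1.3, 0.8]
finger_gap: 0.634
finger_force: 0.0
```

Request:
{"fn": "servo_tool", "kwargs": {"hand": [60, 60], "dp": [[0, 0, 0], [0, 0, 0]], "delta_rot": [[0, 0, 0], [0, 0, 0]]}}

```text
time: 2.35
ee_pos: [0.5665, 0.1598, 0.2719]
tool_rot: [[0.961, 0.276, -0.002], [0.276, -0.961, -0.001], [-0.002, 0.0, -1.0]]
force: [-0.5, -0.0, 0.3]
finger_gap: 0.626
finger_force: 0.0
```

Request:
{"fn": "servo_tool", "kwargs": {"hand": [60, 60, 60, 60, 60, 60, 60, 60], "dp": [[36, -32, 0], [36, -32, 0], [0, 0, 0], [0, 0, 15], [0, 0, 30], [0, 0, 30], [0, 0, 22], [0, 0, 0]], "delta_rot": [[0, 0, 0], [0, 0, 0], [0, 0, 0], [0, 0, 0], [0, 0, 0], [0, 0, 0], [0, 0, 0], [0, 0, 0]]}}

```text
time: 3.35
ee_pos: [0.6168, 0.2399, 0.173]
tool_rot: [[0.962, 0.274, -0.005], [0.274, -0.962, -0.001], [-0.005, 0.0, -1.0]]
force: [1.2, -0.5, -0.7]
finger_gap: 0.629
finger_force: 0.0
```

Run:
```python
from h import *
a=[]
for n,b in(("top",(140,140,100,75)),("scene",(250,70,120,90))):
    im=ctrl.read_camera(n)[:,:,::-1]; x,y,w,h=b
    a.append(cv2.convertScaleAbs(cv2.resize(im[y:y+h,x:x+w],(400,300),interpolation=cv2.INTER_CUBIC),alpha=1.5))
cv2.imwrite("pics/g1.png",np.hstack(a)); o=ctrl.observe(); print(o["ee_pos"],o["joints"])
```

```text
[0.61879117 0.24091143 0.17649351] [ 1.66435729e+01  1.10627398e+01  9.57111655e+01 -3.04784520e-03
  7.31667179e+01  9.07042304e+01]
```

View pics/g1.png

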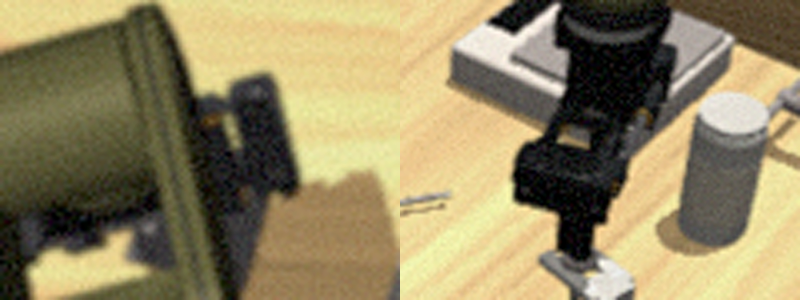

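The fingers stand on either side of the handle above the collar. Closing.

Request:
{"fn": "servo_tool", "kwargs": {"hand": [10, 10, 10, 10, 10, 10, 10], "dp": [[0, 0, 0], [0, 0, 0], [0, 0, 0], [0, 0, 0], [0, 0, 0], [0, 0, 0], [0, 0, 0]], "delta_rot": [[0, 0, 0], [0, 0, 0], [0, 0, 0], [0, 0, 0], [0, 0, 0], [0, 0, 0], [0, 0, 0]], "force": 30}}

```text
time: 4.32
ee_pos: [0.6185, 0.2414, 0.1757]
tool_rot: [[0.961, 0.275, 0.0], [0.275, -0.961, 0.0], [0.0, -0.0, -1.0]]
force: [-0.0, 0.6, 0.3]
finger_gap: 0.206
finger_force: 30.0
```

Run:
```python
from h import *
o=ctrl.observe(); print(o)
```

```text
{'time': 4.325, 'joints': array([1.66872455e+01, 1.11227500e+01, 9.57185236e+01, 7.15492979e-03,
       7.31542847e+01, 9.07088286e+01]), 'joint_vel': array([-0.1650198 , -0.11466915, -0.09628558, -0.05136101,  0.14827612,
        0.02992078]), 'joint_efforts': array([-2.14862544e-01, -4.38359642e+01, -3.48953462e+01, -5.92056639e-02,
       -7.75680738e-02, -1.23211237e-03]), 'ee_pos': array([0.61854312, 0.24141236, 0.17572653]), 'tool_rot': array([[ 9.61375418e-01,  2.75240448e-01,  3.99397552e-05],
       [ 2.75240441e-01, -9.61375411e-01,  1.36745878e-04],
       [ 7.60350952e-05, -1.20471089e-04, -9.99999990e-01]]), 'force': array([-0.02237489,  0.61569098,  0.28748923]), 'moment': array([0.08898036, 0.059942  , 0.02384733]), 'finger_force': 29.996569454669952, 'finger_gap': 0.2064332195254911}
```

Request:
{"fn": "servo_tool", "kwargs": {"hand": [10, 10, 10, 10, 10, 10, 10, 10], "dp": [[0, 0, -10], [0, 0, -25], [0, 0, -35], [0, 0, -35], [0, 0, -25], [0, 0, 0], [-15, 23, 0], [-30, 47, 0]], "delta_rot": [[0, 0, 0], [0, 0, 0], [0, 0, 0], [0, 0, 0], [0, 0, 0], [0, 0, 0], [0, 0, 0], [0, 0, 0]]}}

```text
time: 5.32
ee_pos: [0.5937, 0.1618, 0.3034]
tool_rot: [[0.961, 0.278, -0.003], [0.278, -0.961, -0.001], [-0.003, -0.0, -1.0]]
force: [-0.5, -0.9, -0.6]
finger_gap: 0.209
finger_force: 30.0
```

Request:
{"fn": "servo_tool", "kwargs": {"hand": [10, 10, 10, 10, 10, 10, 10, 10], "dp": [[-30, 47, 0], [-30, 47, 0], [-30, 47, 0], [-30, 47, 0], [-30, 47, 0], [-30, 47, 0], [-30, 47, 0], [-15, 23, 0]], "delta_rot": [[0, 0, 0], [0, 0, 0], [0, 0, 0], [0, 0, 0], [0, 0, 0], [0, 0, 0], [0, 0, 0], [0, 0, 0]]}}

```text
time: 6.32
ee_pos: [0.4735, -0.2407, 0.3038]
tool_rot: [[0.962, 0.273, -0.002], [0.273, -0.962, 0.001], [-0.002, -0.002, -1.0]]
force: [0.6, 0.4, -0.8]
finger_gap: 0.21
finger_force: 30.0
```

Request:
{"fn": "servo_tool", "kwargs": {"hand": [10, 10], "dp": [[0, 0, 0], [0, 0, 0]], "delta_rot": [[0, 0, 0], [0, 0, 0]]}}

```text
time: 6.58
ee_pos: [0.475, -0.2379, 0.3047]
tool_rot: [[0.961, 0.275, -0.001], [0.275, -0.961, 0.001], [-0.001, -0.002, -1.0]]
force: [1.2, 0.4, -0.3]
finger_gap: 0.209
finger_force: 30.0
```

Request:
{"fn": "servo_tool", "kwargs": {"hand": [10, 10, 10, 10, 10, 10, 10, 10], "dp": [[-26, 45, 0], [0, 0, 0], [0, 0, 0], [0, 0, 0], [0, 0, 0], [0, 0, 0], [0, 0, 0], [0, 0, 0]], "delta_rot": [[0, 0, 0], [0, 0.1, 0], [0, 0.14, 0], [0, 0.14, 0], [0, 0.14, 0], [0, 0.12, 0], [0, 0.058, 0], [0, 0, 0]]}}

```text
time: 7.58
ee_pos: [0.4622, -0.2879, 0.3044]
tool_rot: [[0.738, 0.276, 0.616], [0.21, -0.961, 0.178], [0.642, -0.002, -0.767]]
force: [0.1, 0.2, -0.5]
finger_gap: 0.203
finger_force: 30.0
```

```bash
cat > st.py <<'E'
from h import *
np.set_printoptions(precision=4,suppress=True)
h=np.array([-.963,-.270,0]); a=np.sin(np.radians(40))*h+np.array([0,0,np.cos(np.radians(40))])
m=np.array([.586,-.2537,.0824]); L=.1507
def go(target,o=None,L=L):
    o=o or ctrl.observe(); R=o["tool_rot"]; tip=o["ee_pos"]+L*R[:,2]
    print("t",o["time"],"ee",o["ee_pos"],"tip",tip,"z",R[:,2],"F",o["force"],"grip",o["finger_force"])
    print("dp to target mm",R.T@(np.asarray(target)-tip)*1000)
E
python3 - <<'E'
from st import *
print("axis err want",-a); o=ctrl.observe()
R=o["tool_rot"]; print("rotvec tool (rad)",R.T@np.cross(R[:,2],-a),o["joints"])
go(m+.05*a)
for n in("scene","top"):
    cv2.imwrite(f"pics/d_{n}.png",ctrl.read_camera(n)[:,:,::-1])
E
```

```text
axis err want [ 0.619   0.1736 -0.766 ]
rotvec tool (rad) [-0.0054  0.0016  0.    ] [-55.773  -20.191  118.8137  39.9377  71.8279   8.5924]
t 7.575 ee [ 0.4622 -0.2879  0.3044] tip [ 0.5551 -0.2611  0.1888] z [ 0.6163  0.1784 -0.767 ] F [ 0.0933  0.2461 -0.4756] grip 29.996328055858612
dp to target mm [-44.0367   1.3912  51.9975]
```

Request:
{"fn": "servo_tool", "kwargs": {"hand": [10, 10, 10, 10, 10], "dp": [[-14.5, 0.5, 17], [-14.5, 0.5, 17], [-15, 0.4, 18], [0, 0, 0], [0, 0, 0]], "delta_rot": [[-0.005, 0, 0], [0, 0, 0], [0, 0, 0], [0, 0, 0], [0, 0, 0]]}}

```text
time: 8.3
ee_pos: [0.4628, -0.2909, 0.2377]
tool_rot: [[0.736, 0.272, 0.62], [0.21, -0.962, 0.172], [0.643, 0.004, -0.766]]
force: [0.1, 0.0, -0.8]
finger_gap: 0.208
finger_force: 30.0
```

Run:
```python
from st import *
go(m+.05*a); out=[]
R=ctrl.observe(); tip=R["ee_pos"]+L*R["tool_rot"][:,2]
for n,b in(("top",(310,145,112,84)),("scene",(110,220,120,90))):
    im=ctrl.read_camera(n)[:,:,::-1]; x,y,w,hh=b; s=400/w
    c=cv2.convertScaleAbs(cv2.resize(im[y:y+hh,x:x+w],(400,300),interpolation=cv2.INTER_CUBIC),alpha=1.8)
    q=lambda X:tuple(int(v) for v in (proj(n,X)-[x,y]+.5)*s)
    cv2.circle(c,q(tip),3,(0,0,255),-1); cv2.circle(c,q(m),3,(0,255,0),-1)
    cv2.circle(c,q(tip-R["tool_rot"][:,2]*.095),3,(255,0,0),-1)
    out.append(c)
cv2.imwrite("pics/d1.png",np.hstack(out))
```

```text
t 8.3 ee [ 0.4628 -0.2909  0.2377] tip [ 0.5562 -0.2649  0.1223] z [ 0.6195  0.1721 -0.7659] F [ 0.1174  0.0334 -0.803 ] grip 29.996362030506134
dp to target mm [-1.294  -2.7724  0.9474]
```

View pics/d1.png

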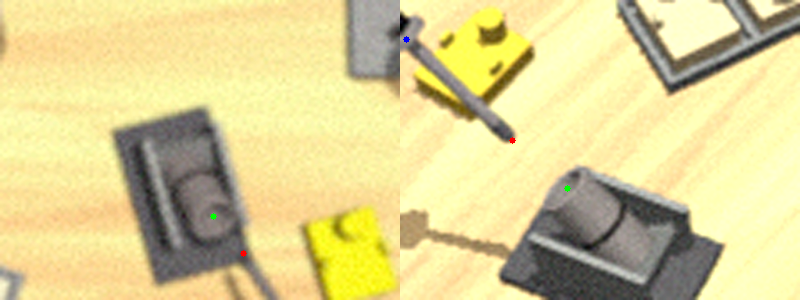

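The red predicted tip matches the seen tip in both views: top crop (243,253) and scene crop (512,140). The tip is lined up about 50 mm out from the mouth. I make a small sideways correction and go in.

Request:
{"fn": "servo_tool", "kwargs": {"hand": [10, 10, 10, 10, 10, 10], "dp": [[-0.5, -2, 0], [0, 0, 20], [0, 0, 20], [0, 0, 18], [0, 0, 0], [0, 0, 0]], "delta_rot": [[0, 0, 0], [0, 0, 0], [0, 0, 0], [0, 0, 0], [0, 0, 0], [0, 0, 0]]}}

```text
time: 9.15
ee_pos: [0.4978, -0.2791, 0.1934]
tool_rot: [[0.736, 0.272, 0.62], [0.211, -0.962, 0.172], [0.643, 0.004, -0.766]]
force: [0.2, 0.4, -0.8]
finger_gap: 0.206
finger_force: 30.0
```

Run:
```python
from st import *
go(m-.01*a); out=[]
for n,b in(("top",(330,165,72,54)),("scene",(120,240,88,66))):
    im=ctrl.read_camera(n)[:,:,::-1]; x,y,w,hh=b; s=400/w
    c=cv2.convertScaleAbs(cv2.resize(im[y:y+hh,x:x+w],(400,300),interpolation=cv2.INTER_CUBIC),alpha=1.8)
    q=lambda X:tuple(int(v) for v in (proj(n,X)-[x,y]+.5)*s)
    cv2.circle(c,q(m),2,(0,255,0),-1); out.append(c)
cv2.imwrite("pics/d2.png",np.hstack(out))
```

```text
t 9.15 ee [ 0.4978 -0.2791  0.1934] tip [ 0.5911 -0.2532  0.078 ] z [ 0.6196  0.1717 -0.7659] F [ 0.1563  0.3611 -0.773 ] grip 29.996264576911926
dp to target mm [-1.0234 -0.9611  3.3432]
```

View pics/d2.png

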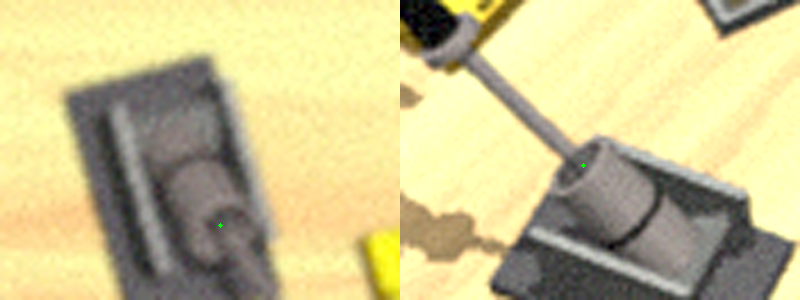

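The tip is inside the mouth, slightly right of centre in the top view (shaft at (235,245), centre at (221,226)). I shift it over and go deeper.

Request:
{"fn": "servo_tool", "kwargs": {"hand": [10, 10, 10, 10, 10, 10], "dp": [[-0.5, -2, 0], [0, 0, 13], [0, 0, 13], [0, 0, 13], [0, 0, 8], [0, 0, 0]], "delta_rot": [[0, 0, 0], [0, 0, 0], [0, 0, 0], [0, 0, 0], [0, 0, 0], [0, 0, 0]]}}

```text
time: 10.0
ee_pos: [0.5259, -0.2683, 0.1554]
tool_rot: [[0.737, 0.273, 0.618], [0.211, -0.962, 0.174], [0.642, 0.002, -0.767]]
force: [-0.8, 0.1, -0.4]
finger_gap: 0.2
finger_force: 30.0
```

Request:
{"fn": "servo_tool", "kwargs": {"hand": [10, 10, 10, 10, 10], "dp": [[0, 0, 2], [0, 0, 1.5], [0, 0, 1.5], [0, 0, 1], [0, 0, 0]], "delta_rot": [[0, 0, 0], [0, 0, 0], [0, 0, 0], [0, 0, 0], [0, 0, 0]]}}

```text
time: 10.62
ee_pos: [0.5295, -0.268, 0.1519]
tool_rot: [[0.737, 0.272, 0.619], [0.211, -0.962, 0.172], [0.643, 0.004, -0.766]]
force: [-0.0, -1.2, -0.2]
finger_gap: 0.207
finger_force: 30.0
```

Run:
```python
from st import *
go(m-.064*a); print(ctrl.observe()["moment"])
```

```text
t 10.625 ee [ 0.5295 -0.268   0.1519] tip [ 0.6228 -0.242   0.0364] z [ 0.6192  0.1721 -0.7661] F [-0.0478 -1.2018 -0.2244] grip 29.996117055416107
dp to target mm [-0.0323  1.2865  3.9418]
[-0.0876  0.3922 -0.0814]
```

Request:
{"fn": "servo_tool", "kwargs": {"hand": [10, 10, 10], "dp": [[0, 0, 1], [0, 0, 1], [0, 0, 0]], "delta_rot": [[0, 0, 0], [0, 0, 0], [0, 0, 0]]}}

```text
time: 11.0
ee_pos: [0.5308, -0.2677, 0.1505]
tool_rot: [[0.736, 0.272, 0.619], [0.211, -0.962, 0.172], [0.643, 0.004, -0.766]]
force: [-0.8, 0.2, -0.2]
finger_gap: 0.205
finger_force: 30.0
```

Request:
{"fn": "servo_tool", "kwargs": {"hand": [10, 10], "dp": [[0, 0, 1], [0, 0, 0]], "delta_rot": [[0, 0, 0], [0, 0, 0]]}}

```text
time: 11.25
ee_pos: [0.5314, -0.2678, 0.1505]
tool_rot: [[0.736, 0.273, 0.619], [0.212, -0.962, 0.172], [0.643, 0.005, -0.766]]
force: [-6.6, -0.6, 5.5]
finger_gap: 0.206
finger_force: 30.0
```

Request:
{"fn": "servo_tool", "kwargs": {"hand": [10, 10], "dp": [[0, 0, 1], [0, 0, 0]], "delta_rot": [[0, 0, 0], [0, 0, 0]]}}

```text
time: 11.5
ee_pos: [0.532, -0.2679, 0.1506]
tool_rot: [[0.736, 0.273, 0.619], [0.213, -0.962, 0.172], [0.643, 0.005, -0.766]]
force: [-11.4, -0.1, 9.3]
finger_gap: 0.204
finger_force: 30.0
```

The tip reached the floor: a stiff axial rise at about 62–64 mm depth. I back off and withdraw along the axis.

Request:
{"fn": "servo_tool", "kwargs": {"hand": [10, 10, 10, 10, 10, 10, 10], "dp": [[0, 0, -2], [0, 0, -10], [0, 0, -20], [0, 0, -25], [0, 0, -25], [0, 0, -20], [0, 0, 0]], "delta_rot": [[0, 0, 0], [0, 0, 0], [0, 0, 0], [0, 0, 0], [0, 0, 0], [0, 0, 0], [0, 0, 0]]}}

```text
time: 12.38
ee_pos: [0.4689, -0.2858, 0.2288]
tool_rot: [[0.735, 0.271, 0.621], [0.211, -0.963, 0.169], [0.644, 0.007, -0.765]]
force: [0.4, 0.0, -0.1]
finger_gap: 0.209
finger_force: 30.0
```

Request:
{"fn": "servo_tool", "kwargs": {"hand": [10, 10, 10, 10, 10, 10, 10, 10], "dp": [[40, 0, -47], [0, 0, 0], [0, 0, 0], [0, 0, 0], [0, 0, 0], [0, 0, 0], [0, 0, 0], [0, 0, 0]], "delta_rot": [[0, 0, 0], [0, -0.1, 0], [0, -0.14, 0], [0, -0.14, 0], [0, -0.14, 0], [0, -0.12, 0], [0, -0.058, 0], [0, 0, 0]]}}

```text
time: 13.38
ee_pos: [0.4701, -0.2835, 0.2873]
tool_rot: [[0.962, 0.274, 0.0], [0.274, -0.962, -0.002], [-0.0, 0.002, -1.0]]
force: [-0.1, -0.3, -1.2]
finger_gap: 0.206
finger_force: 30.0
```

Run:
```python
from st import *
go((.5123,-.0708,.075)); o=ctrl.observe(); R=o["tool_rot"]; tip=o["ee_pos"]+L*R[:,2]
print("level rotvec",R.T@np.cross(R[:,2],[0,0,-1])); out=[]
for n in("top","scene"):
    im=ctrl.read_camera(n)[:,:,::-1]; u=proj(n,tip); x,y=(u-[36,40]).astype(int).clip(0); w,hh=80,60
    c=cv2.convertScaleAbs(cv2.resize(im[y:y+hh,x:x+w],(400,300),interpolation=cv2.INTER_CUBIC),alpha=1.8); s=400/w
    q=lambda X:tuple(int(v) for v in (proj(n,X)-[x,y]+.5)*s)
    cv2.circle(c,q(tip),2,(0,0,255),-1); cv2.circle(c,q(tip-.095*R[:,2]),2,(255,0,0),-1);out.append(c)
cv2.imwrite("pics/e.png",np.hstack(out))
```

```text
t 13.375 ee [ 0.4701 -0.2835  0.2873] tip [ 0.4702 -0.2838  0.1366] z [ 0.0002 -0.0018 -1.    ] F [-0.1197 -0.3145 -1.1956] grip 29.996313750743866
dp to target mm [  98.9379 -193.3795   61.1875]
level rotvec [0.0018 0.0003 0.    ]
```

View pics/e.png

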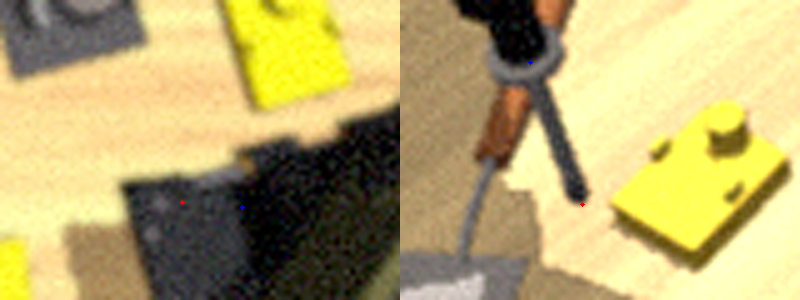

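The dauber hangs straight; the tip is at scene crop (577,203), about 1 px from the prediction. Moving over the short housing.

Request:
{"fn": "servo_tool", "kwargs": {"hand": [10, 10, 10, 10, 10, 10, 10, 10], "dp": [[10, -20, 0], [20, -40, 0], [25, -48, 0], [24, -47, 0], [15, -28, 0], [5, -10, 0], [0, 0, 0], [0, 0, 0]], "delta_rot": [[0.002, 0, 0], [0, 0, 0], [0, 0, 0], [0, 0, 0], [0, 0, 0], [0, 0, 0], [0, 0, 0], [0, 0, 0]]}}

```text
time: 14.48
ee_pos: [0.5117, -0.0727, 0.2883]
tool_rot: [[0.963, 0.271, 0.0], [0.271, -0.963, -0.002], [-0.0, 0.002, -1.0]]
force: [0.9, 0.2, -0.4]
finger_gap: 0.204
finger_force: 30.0
```

Request:
{"fn": "servo_tool", "kwargs": {"hand": [10, 10, 10, 10], "dp": [[0, 0, 20], [0, 0, 30], [0, 0, 15], [0, 0, 0]], "delta_rot": [[0, 0, 0], [0, 0, 0], [0, 0, 0], [0, 0, 0]]}}

```text
time: 14.98
ee_pos: [0.5109, -0.0721, 0.221]
tool_rot: [[0.962, 0.271, -0.003], [0.271, -0.962, -0.001], [-0.003, -0.0, -1.0]]
force: [0.3, -0.1, 0.5]
finger_gap: 0.205
finger_force: 30.0
```

Run:
```python
from st import *
go((.5123,-.0708,.025)); o=ctrl.observe(); R=o["tool_rot"]; tip=o["ee_pos"]+L*R[:,2]
out=[]; M=np.array([.5123,-.0708,.025])
for n in("top","scene"):
    im=ctrl.read_camera(n)[:,:,::-1]; u=proj(n,M); x,y=(u-[40,36]).astype(int).clip(0); w,hh=80,60
    c=cv2.convertScaleAbs(cv2.resize(im[y:y+hh,x:x+w],(400,300),interpolation=cv2.INTER_CUBIC),alpha=1.8); s=400/w
    q=lambda X:tuple(int(v) for v in (proj(n,X)-[x,y]+.5)*s)
    cv2.circle(c,q(tip),2,(0,0,255),-1); cv2.circle(c,q(M),3,(0,255,0),-1);out.append(c)
cv2.imwrite("pics/f.png",np.hstack(out))
```

```text
t 14.975 ee [ 0.5109 -0.0721  0.221 ] tip [ 0.5104 -0.0722  0.0703] z [-0.0034 -0.0008 -1.    ] F [ 0.3411 -0.0609  0.4525] grip 29.996028542518616
dp to target mm [ 2.404  -0.8299 45.3211]
```

View pics/f.png

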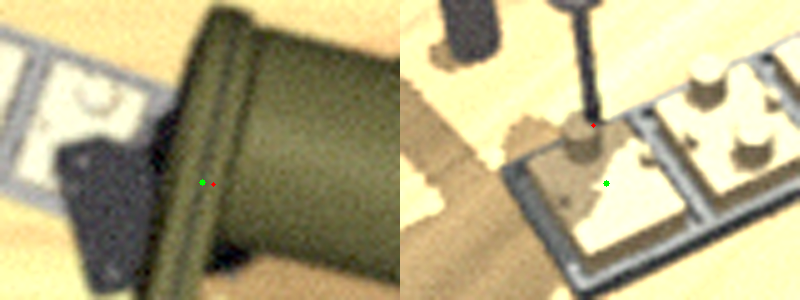

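Green (605,184) is mid-face of the one-post housing, and the tip is above it. I descend, then creep down.

Request:
{"fn": "servo_tool", "kwargs": {"hand": [10, 10, 10, 10, 10, 10], "dp": [[2, -1, 10], [0, 0, 15], [0, 0, 10], [0, 0, 5], [0, 0, 0], [0, 0, 0]], "delta_rot": [[0, 0, 0], [0, 0, 0], [0, 0, 0], [0, 0, 0], [0, 0, 0], [0, 0, 0]]}}

```text
time: 15.82
ee_pos: [0.514, -0.0706, 0.1837]
tool_rot: [[0.962, 0.272, 0.001], [0.272, -0.962, -0.002], [0.001, 0.002, -1.0]]
force: [-0.1, 0.1, -1.3]
finger_gap: 0.206
finger_force: 30.0
```

Request:
{"fn": "servo_tool", "kwargs": {"hand": [10, 10, 10], "dp": [[0, 0, 1], [0, 0, 1], [0, 0, 0]], "delta_rot": [[0, 0, 0], [0, 0, 0], [0, 0, 0]]}}

```text
time: 16.2
ee_pos: [0.5137, -0.0705, 0.1813]
tool_rot: [[0.962, 0.272, 0.001], [0.272, -0.962, -0.002], [0.0, 0.002, -1.0]]
force: [0.9, 0.4, -0.3]
finger_gap: 0.205
finger_force: 30.0
```

Request:
{"fn": "servo_tool", "kwargs": {"hand": [10, 10], "dp": [[0, 0, 0.7], [0, 0, 0]], "delta_rot": [[0, 0, 0], [0, 0, 0]]}}

```text
time: 16.45
ee_pos: [0.5136, -0.0705, 0.1805]
tool_rot: [[0.962, 0.272, 0.0], [0.272, -0.962, -0.002], [-0.0, 0.002, -1.0]]
force: [0.4, -0.7, -0.3]
finger_gap: 0.206
finger_force: 30.0
```

Request:
{"fn": "servo_tool", "kwargs": {"hand": [10, 10, 10, 10], "dp": [[0, 0, 1], [0, 0, 1], [0, 0, 0.5], [0, 0, 0]], "delta_rot": [[0, 0, 0], [0, 0, 0], [0, 0, 0], [0, 0, 0]]}}

```text
time: 16.95
ee_pos: [0.5136, -0.0705, 0.178]
tool_rot: [[0.962, 0.272, 0.0], [0.272, -0.962, -0.002], [-0.0, 0.002, -1.0]]
force: [-0.8, -0.5, 0.2]
finger_gap: 0.205
finger_force: 30.0
```

Request:
{"fn": "servo_tool", "kwargs": {"hand": [10, 10], "dp": [[0, 0, 0.7], [0, 0, 0]], "delta_rot": [[0, 0, 0], [0, 0, 0]]}}

```text
time: 17.2
ee_pos: [0.5137, -0.0705, 0.1774]
tool_rot: [[0.962, 0.272, 0.0], [0.272, -0.962, -0.002], [-0.0, 0.002, -1.0]]
force: [0.2, -0.2, -1.2]
finger_gap: 0.206
finger_force: 30.0
```

Request:
{"fn": "servo_tool", "kwargs": {"hand": [10, 10], "dp": [[0, 0, 0.5], [0, 0, 0]], "delta_rot": [[0, 0, 0], [0, 0, 0]]}}

```text
time: 17.45
ee_pos: [0.5136, -0.0705, 0.1769]
tool_rot: [[0.962, 0.272, 0.0], [0.272, -0.962, -0.002], [-0.0, 0.002, -1.0]]
force: [-0.4, 0.4, 0.1]
finger_gap: 0.2
finger_force: 30.0
```

Request:
{"fn": "servo_tool", "kwargs": {"hand": [10, 10], "dp": [[0, 0, 0.5], [0, 0, 0]], "delta_rot": [[0, 0, 0], [0, 0, 0]]}}

```text
time: 17.7
ee_pos: [0.5136, -0.0705, 0.1763]
tool_rot: [[0.962, 0.272, 0.0], [0.272, -0.962, -0.002], [-0.0, 0.002, -1.0]]
force: [-0.5, 0.7, -0.5]
finger_gap: 0.203
finger_force: 30.0
```

Request:
{"fn": "servo_tool", "kwargs": {"hand": [10, 10], "dp": [[0, 0, 0.5], [0, 0, 0]], "delta_rot": [[0, 0, 0], [0, 0, 0]]}}

```text
time: 17.95
ee_pos: [0.5136, -0.0705, 0.1758]
tool_rot: [[0.962, 0.272, 0.0], [0.272, -0.962, -0.002], [-0.0, 0.002, -1.0]]
force: [0.2, -0.4, -0.6]
finger_gap: 0.203
finger_force: 30.0
```

Request:
{"fn": "servo_tool", "kwargs": {"hand": [10, 10], "dp": [[0, 0, 0.4], [0, 0, 0]], "delta_rot": [[0, 0, 0], [0, 0, 0]]}}

```text
time: 18.2
ee_pos: [0.5137, -0.0705, 0.1756]
tool_rot: [[0.962, 0.272, 0.001], [0.272, -0.962, -0.002], [0.0, 0.002, -1.0]]
force: [-0.2, 0.0, -0.8]
finger_gap: 0.206
finger_force: 30.0
```

Request:
{"fn": "servo_tool", "kwargs": {"hand": [10, 10], "dp": [[0, 0, 0.4], [0, 0, 0]], "delta_rot": [[0, 0, 0], [0, 0, 0]]}}

```text
time: 18.45
ee_pos: [0.5138, -0.0705, 0.1754]
tool_rot: [[0.962, 0.272, 0.001], [0.272, -0.962, -0.002], [0.0, 0.002, -1.0]]
force: [0.5, -0.2, 1.5]
finger_gap: 0.205
finger_force: 30.0
```

Request:
{"fn": "servo_tool", "kwargs": {"hand": [10, 10], "dp": [[0, 0, 0.3], [0, 0, 0]], "delta_rot": [[0, 0, 0], [0, 0, 0]]}}

```text
time: 18.7
ee_pos: [0.5139, -0.0705, 0.1753]
tool_rot: [[0.962, 0.272, 0.001], [0.272, -0.962, -0.002], [0.001, 0.002, -1.0]]
force: [-1.4, 0.2, 2.5]
finger_gap: 0.212
finger_force: 30.0
```

The dab is done at 2.5 N contact. Lifting and returning to above the rest.

Request:
{"fn": "servo_tool", "kwargs": {"hand": [10, 10, 10, 10, 10, 10, 10, 10], "dp": [[0, 0, -4], [0, 0, -20], [0, 0, -40], [0, 0, -42], [0, 0, -24], [15, -22, 0], [30, -44, 0], [30, -44, 0]], "delta_rot": [[0, 0, 0], [0, 0, 0], [0, 0, 0], [0, 0, 0], [0, 0, 0], [0, 0, 0], [0, 0, 0], [0, 0, 0]]}}

```text
time: 19.7
ee_pos: [0.5564, 0.057, 0.3063]
tool_rot: [[0.963, 0.271, 0.003], [0.271, -0.963, -0.002], [0.002, 0.003, -1.0]]
force: [1.2, -0.2, -1.5]
finger_gap: 0.209
finger_force: 30.0
```

Request:
{"fn": "servo_tool", "kwargs": {"hand": [10, 10, 10, 10, 10, 10], "dp": [[30, -44, 0], [30, -44, 0], [30, -44, 0], [15, -22, 0], [0, 0, 0], [0, 0, 0]], "delta_rot": [[0, 0, 0], [0, 0, 0], [0, 0, 0], [0, 0, 0], [0.002, 0, 0], [0, 0, 0]]}}

```text
time: 20.45
ee_pos: [0.615, 0.232, 0.305]
tool_rot: [[0.962, 0.272, 0.0], [0.272, -0.962, -0.0], [0.0, 0.0, -1.0]]
force: [-0.5, -0.2, -0.8]
finger_gap: 0.204
finger_force: 30.0
```

Run:
```python
from st import *
go((.6184,.2412,.130)); 
o=ctrl.observe(); R=o["tool_rot"]; tip=o["ee_pos"]+L*R[:,2]; print("level",R.T@np.cross(R[:,2],[0,0,-1]))
im=ctrl.read_camera("scene"); cv2.imwrite("pics/r_scene.png",im[:,:,::-1])
# shaft centre line: dark columns around predicted shaft at several heights
g=im.astype(float)
for s in(.01,.03,.06,.085):
    u,v=proj("scene",tip-R[:,2]*s); row=cv2.GaussianBlur(im,(1,5),0)[int(round(v)),int(u)-10:int(u)+11].max(1); print(s,round(u,1),round(v,1),row)
```

```text
t 20.45 ee [0.615 0.232 0.305] tip [0.615  0.232  0.1543] z [ 0.0004 -0.0002 -1.    ] F [-0.4655 -0.1824 -0.8138] grip 29.99578982591629
dp to target mm [ 5.7531 -7.9405 24.2511]
level [ 0.0003 -0.0003  0.    ]
0.01 301.8 136.7 [155 152 154 152 155 153 157 158 138  80  30  29  82 136 154 155 154 154
 156 153 155]
0.03 302.4 130.7 [157 154 157 157 155 153 156 159 132  64  38  51 112 158 159 156 154 154
 154 153 153]
0.06 303.5 121.4 [156 157 155 155 156 153 160 161 135  68  37  43 109 156 157 156 154 155
 154 151 148]
0.085 304.4 113.4 [159 158 155 154 155 143 127 113  87  48  43  50  58  66  66  56  56  58
  61  61  58]
```

Request:
{"fn": "servo_tool", "kwargs": {"hand": [10, 10, 10, 10], "dp": [[3, -4, 0], [3, -4, 0], [0, 0, 0], [0, 0, 0]], "delta_rot": [[0, 0, 0], [0, 0, 0], [0, 0, 0], [0, 0, 0]]}}

```text
time: 21.0
ee_pos: [0.6186, 0.242, 0.3043]
tool_rot: [[0.962, 0.272, -0.0], [0.272, -0.962, 0.0], [-0.0, -0.0, -1.0]]
force: [-0.4, 0.1, -1.4]
finger_gap: 0.205
finger_force: 30.0
```

Request:
{"fn": "servo_tool", "kwargs": {"hand": [10, 10], "dp": [[0, 0, 20], [0, 0, 0]], "delta_rot": [[0, 0, 0], [0, 0, 0]]}}

```text
time: 21.25
ee_pos: [0.6172, 0.2416, 0.2806]
tool_rot: [[0.962, 0.272, -0.005], [0.272, -0.962, -0.001], [-0.006, -0.0, -1.0]]
force: [0.3, -0.2, -0.7]
finger_gap: 0.208
finger_force: 30.0
```

Request:
{"fn": "servo_tool", "kwargs": {"hand": [10], "dp": [[0, 0, 0]], "delta_rot": [[0, 0, 0]]}}

```text
time: 21.38
ee_pos: [0.6183, 0.242, 0.2835]
tool_rot: [[0.962, 0.272, -0.001], [0.272, -0.962, -0.0], [-0.001, -0.0, -1.0]]
force: [-0.2, -0.4, -1.4]
finger_gap: 0.205
finger_force: 30.0
```

Request:
{"fn": "servo_tool", "kwargs": {"hand": [10, 10, 10, 10, 10], "dp": [[0, 0.7, 0], [0, 0, 10], [0, 0, 10], [0, 0, 10], [0, 0, 0]], "delta_rot": [[0, 0, 0], [0, 0, 0], [0, 0, 0], [0, 0, 0], [0, 0, 0]]}}

```text
time: 22.0
ee_pos: [0.618, 0.2412, 0.2523]
tool_rot: [[0.962, 0.272, -0.003], [0.272, -0.962, -0.001], [-0.003, -0.0, -1.0]]
force: [-0.2, 0.3, -1.0]
finger_gap: 0.202
finger_force: 30.0
```

Request:
{"fn": "servo_tool", "kwargs": {"hand": [10, 10, 10, 10, 10, 10, 10], "dp": [[0, 0, 15], [0, 0, 15], [0, 0, 15], [0, 0, 15], [0, 0, 10], [0, 0, 4], [0, 0, 0]], "delta_rot": [[0, 0, 0], [0, 0, 0], [0, 0, 0], [0, 0, 0], [0, 0, 0], [0, 0, 0], [0, 0, 0]]}}

```text
time: 22.88
ee_pos: [0.6188, 0.2414, 0.1803]
tool_rot: [[0.962, 0.272, -0.0], [0.272, -0.962, 0.0], [-0.0, -0.0, -1.0]]
force: [0.0, 0.4, 0.1]
finger_gap: 0.207
finger_force: 30.0
```

Request:
{"fn": "servo_tool", "kwargs": {"hand": [10, 10], "dp": [[0, 0, 1], [0, 0, 0]], "delta_rot": [[0, 0, 0], [0, 0, 0]]}}

```text
time: 23.12
ee_pos: [0.619, 0.2415, 0.1799]
tool_rot: [[0.962, 0.272, 0.001], [0.272, -0.962, 0.0], [0.001, -0.0, -1.0]]
force: [0.1, -0.1, -0.8]
finger_gap: 0.204
finger_force: 30.0
```

Request:
{"fn": "servo_tool", "kwargs": {"hand": [10, 10, 10, 10], "dp": [[0, 0, 1], [0, 0, 1], [0, 0, 1], [0, 0, 0]], "delta_rot": [[0, 0, 0], [0, 0, 0], [0, 0, 0], [0, 0, 0]]}}

```text
time: 23.62
ee_pos: [0.6187, 0.2414, 0.1761]
tool_rot: [[0.962, 0.272, -0.0], [0.272, -0.962, 0.0], [-0.0, -0.0, -1.0]]
force: [-0.4, -0.1, -0.3]
finger_gap: 0.204
finger_force: 30.0
```

Request:
{"fn": "servo_tool", "kwargs": {"hand": [10, 10], "dp": [[0, 0, 0.5], [0, 0, 0]], "delta_rot": [[0, 0, 0], [0, 0, 0]]}}

```text
time: 23.88
ee_pos: [0.6188, 0.2414, 0.1757]
tool_rot: [[0.962, 0.272, -0.0], [0.272, -0.962, 0.0], [-0.0, -0.0, -1.0]]
force: [0.6, -0.0, -0.8]
finger_gap: 0.207
finger_force: 30.0
```

Request:
{"fn": "servo_tool", "kwargs": {"hand": [10, 10], "dp": [[0, 0, 0.5], [0, 0, 0]], "delta_rot": [[0, 0, 0], [0, 0, 0]]}}

```text
time: 24.12
ee_pos: [0.6189, 0.2414, 0.1757]
tool_rot: [[0.962, 0.272, 0.0], [0.272, -0.962, 0.0], [0.0, -0.0, -1.0]]
force: [-0.4, -0.1, 0.1]
finger_gap: 0.209
finger_force: 30.0
```

Request:
{"fn": "servo_tool", "kwargs": {"hand": [10, 10, 26, 32, 45, 60, 60, 60], "dp": [[0, 0, 0.4], [0, 0, 0], [0, 0, 0], [0, 0, 0], [0, 0, 0], [0, 0, 0], [0, 0, 0], [0, 0, 0]], "delta_rot": [[0, 0, 0], [0, 0, 0], [0, 0, 0], [0, 0, 0], [0, 0, 0], [0, 0, 0], [0, 0, 0], [0, 0, 0]]}}

```text
time: 25.12
ee_pos: [0.6188, 0.2414, 0.1749]
tool_rot: [[0.962, 0.272, -0.0], [0.272, -0.962, 0.0], [0.0, -0.0, -1.0]]
force: [-0.2, -1.0, 0.6]
finger_gap: 0.625
finger_force: 0.0
```

Request:
{"fn": "servo_tool", "kwargs": {"hand": [60, 60, 60, 60, 60, 60, 60, 60], "dp": [[0, 0, -10], [0, 0, -25], [0, 0, -30], [0, 0, -35], [0, 0, -30], [-50, 20, 0], [-50, 20, 0], [-50, 20, 0]], "delta_rot": [[0, 0, 0], [0, 0, 0], [0, 0, 0], [0, 0, 0], [0, 0, 0], [0, 0, 0], [0, 0, 0], [0, 0, 0]]}}

```text
time: 26.12
ee_pos: [0.4897, 0.142, 0.3059]
tool_rot: [[0.962, 0.272, 0.001], [0.272, -0.962, 0.0], [0.001, 0.0, -1.0]]
force: [0.1, -1.2, 0.6]
finger_gap: 0.627
finger_force: 0.0
```

Request:
{"fn": "servo_tool", "kwargs": {"hand": [60, 60, 60, 60, 60, 60], "dp": [[-40, 45, 0], [-30, 50, 0], [-30, 50, 0], [-20, 50, 0], [0, 0, 0], [0, 0, 0]], "delta_rot": [[0, 0, 0], [0, 0, 0], [0, 0, 0], [0, 0, 0], [0, 0, 0], [0, 0, 0]]}}

```text
time: 26.88
ee_pos: [0.4284, -0.0772, 0.3055]
tool_rot: [[0.962, 0.272, 0.001], [0.272, -0.962, 0.0], [0.001, -0.0, -1.0]]
force: [-0.4, 0.2, -0.7]
finger_gap: 0.629
finger_force: 0.0
```

Run:
```python
from h import *
for n,b in(("scene",(290,115,30,36)),("top",(170,174,20,22))):
    x,y,w,h=b; im=ctrl.read_camera(n)[:,:,::-1]; cv2.imwrite(f"pics/z_{n}.png",im); R=[]
    for q in(cv2.imread(f"pics/{n}0.png"),im):
        c=cv2.resize(np.ascontiguousarray(q[y:y+h,x:x+w]),None,fx=4,fy=4,interpolation=cv2.INTER_CUBIC).max(2)
        k=max(cv2.findContours((c<45).astype(np.uint8),0,2)[0],key=cv2.contourArea); r=cv2.minAreaRect(k)
        R.append(((np.array(r[0])+.5)/4-.5+[x,y],np.array(r[1])/4,r[2]))
    print(n,R)
    d=cv2.absdiff(cv2.GaussianBlur(im,(5,5),0),cv2.GaussianBlur(cv2.imread(f"pics/{n}0.png"),(5,5),0)).max(2)
    for k in cv2.findContours((d>35).astype(np.uint8),0,2)[0]:
        if cv2.contourArea(k)>4: print(" changed",cv2.boundingRect(k))
```

```text
scene [(array([304.5520525 , 135.44124603]), array([ 6.60263062, 25.32828712]), 6.842773914337158), (array([304.73403168, 135.50808334]), array([ 6.4040556 , 25.35807419]), 6.842773914337158)]
 changed (135, 249, 6, 7)
 changed (81, 172, 91, 79)
 changed (0, 147, 79, 83)
 changed (45, 142, 9, 6)
 changed (107, 139, 35, 31)
 changed (27, 98, 37, 36)
 changed (103, 78, 30, 27)
 changed (36, 47, 8, 10)
 changed (88, 41, 27, 19)
 changed (110, 0, 76, 143)
 changed (53, 0, 7, 3)
top [(array([181.23475647, 187.48780441]), array([12.4158144 ,  5.97364664]), 38.65980529785156), (array([181.15188599, 187.36839581]), array([11.79446602,  6.15830803]), 42.51044845581055)]
 changed (225, 381, 6, 3)
 changed (289, 377, 12, 7)
 changed (373, 352, 139, 32)
 changed (231, 352, 50, 32)
 changed (273, 243, 111, 141)
```

The dauber hangs where it started, within 0.2 px in both views. The only other changes are the arm and its shadows. Handing in.

```bash
python3 -c "
from plant import ctrl
print(ctrl.close_job())"
```

```text
the job is handed in; nothing more can be done
None
```

The job is handed in at about 27 s of the 64 s allowed: the dauber went to the pot floor, dabbed the one-post housing at about 2.5 N, and hangs back in its rest; the one harder press was about 15 N on the pot floor.

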